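# Prime the grinder's hand lubricator

## Task

Two identical hand lubricators stand on the grinder bench; one has its steel indicator pin already standing fully out, the other's pin is still mostly in. Pump the spring plunger of the one whose pin is still in, pushing its black head down and letting it come back up, as many times as it takes until its pin stands fully out too, then let the plunger come up and move away. Do not touch either pin, do not pump the other lubricator, and leave the other things on the bench where they are.

Things in the scene. Friction and masses are not known exactly. Their poses are not given: they have to be found in the camera images.
- lub: The hand lubricator to be pumped (its pin is still in). Bolted to the bench. Origin: centre of its underside. Grey cast block 66 (x) x 135 (y) x 83 mm high on a 90 x 170 x 10 mm foot plate. In its own frame: the plunger stands at x 0, y +35 mm; the indicator pin at x 0, y -35 mm; a round aluminium oil pot, 58 mm across and 108 mm high with an aluminium lid, stands behind the plunger at x +58, y +35 mm; z is up.
- lub_head (a point): Centre of the flat top of the plunger head of the lubricator to be pumped: a black disc, 50 mm across and 14 mm thick, on a 14 mm steel rod with a spring round it. 148 mm above the bench when the plunger is up, 128 mm when fully down. z up; moves with the plunger.
- lub_plunger (a joint): Stroke of that plunger, m: 0 up, 0.020 fully down (hard stop). It moves straight down; a spring (about 5 N at the top, 11 N at the bottom, plus 2 N while the pin is driven) brings it back up by itself within about half a second.
- lub_pin (a joint): How far that lubricator's pin has come out, m: 0 to 0.016 at the start, 0.040 fully out. A ratchet drives it: each stroke to the bottom raises it about 0.008 (the first stroke 0.002 to 0.012), it stays where it is as the plunger comes up, and the plunger must come up again (to within 4 mm of the top) before the next stroke counts. Once out it stays out and further strokes do nothing.
- lub_pin_tip (a point): Centre of the flat top of that pin: bare steel, 10 mm across, upright. 94 mm above the bench at joint value 0, 134 mm when fully out.
- done: The other lubricator, of the same make, its pin already fully out: to be left alone. Bolted to the bench. Origin: centre of its underside. Grey cast block 66 (x) x 135 (y) x 83 mm high on a 90 x 170 x 10 mm foot plate. In its own frame: the plunger stands at x 0, y +35 mm; the indicator pin at x 0, y -35 mm; a round aluminium oil pot, 58 mm across and 108 mm high with an aluminium lid, stands behind the plunger at x +58, y +35 mm; z is up.
- done_plunger (a joint): Stroke of its plunger, m: 0 up, 0.020 down. Its head (50 mm across, top 148 mm above the bench) stands as on the first. Must not be pressed.
- done_pin (a joint): How far its pin has come out, m: 0.040, fully out (tip 134 mm above the bench). Must stay so.
- oil_bottle: White plastic oil bottle with black cap, 48 mm across, 125 mm high, standing loose between the lubricators. Origin: centre of its underside.
- bolt_jar: Grey jar with a steel lid, 60 mm across, 75 mm high, standing loose between the lubricators. Origin: centre of its underside.
- screwdriver: Loose screwdriver, 190 mm long, lying on the bench, along its own x.
- wrench: Loose steel wrench, 180 mm long, lying on the bench, along its own x.
- arbor: Loose steel flanged arbor, 40 mm across at the foot, 60 mm high. Origin: centre of its underside.
- cup_wheel: Loose grey grinding ring, 90 mm across, 22 mm high. Origin: centre of its underside.
- brush: Loose bench brush, 200 mm long, lying on the bench, along its own x.
Things that resemble listed ones, but are neither listed nor needed, are in the scene too. What is shaped like the lub but pink or red is not meant.

How it is judged:
By the outcome, as a careful person would: the job done as asked, in the order asked, and still so for the second after the job is handed in, with the robot touching nothing.
It also fails if it takes over 48 s, if anything falls off the work surface, if the arm or the gripper's body presses on something with over 40 N, if the wrist force passes 120 N, or if a joint passes its speed limit or range.

## Robot

A 6-joint arm with a two-finger parallel gripper is mounted at the origin on the work surface. World frame = base frame: x ahead of the robot, y to its left, z up, the work surface at z = 0. Lengths are in m, angles in rad, forces in N, time in s.
With the tool pointing down it reaches from about 0.3 to 0.775 m from the base axis. Payload 14.6 kg.
Tool frame: the origin (TCP) lies midway between the tips of the shut fingers; the grasp point (between the pads) lies 19 mm behind it; z points along the fingers, y is the line along which they close (so a half turn about z gives the same grasp; the last joint's range is limited). The gripper opens to 94 mm and grips with 3 to 60 N. Pads are 16 mm wide; open, the fingers measure 119 mm over their backs; the gripper's body (75 mm by 177 mm) begins 78 mm behind the grasp point.
Start: joints at [-1.201, 0.3, 1.521, -0, 1.321, -0.067], TCP at [0.233, -0.498, 0.205] pointing down, gripper open.
Joint ranges: [-3.03, 3.03], [-0.79, 2.21], [0.23, 2.52], [-1.04, 4.18], [0, 3.07], [-2.55, 2.55]. Speed limits (rad/s): [2.22, 2.22, 2.57, 3.14, 3.14, 3.14].

## Interface

Orientations are given as a unit quaternion [x, y, z, w].
In Python, from workcell import robot, claw, planner, imaging, job, status gives the robot as it stands. The module is installed in compiled form; this text tells all that it offers. Calls block until the motion is done:
- robot.move_ptp(position, orientation): joint-space move of the TCP to a pose.
- robot.movel(position, rotation=None, v=0.15, guard=None): straight line of the TCP; rotation=None keeps the orientation; v is the mean speed in m/s. With guard (N) it stops when the force on the tool has changed by that much, and returns True; else False.
- robot.movej(angles): joint-space move.
- claw.open_gripper() and claw.grasp(f_grip=None): open the fingers fully, or close them until they stop; f_grip is the grip in N (None keeps the last).
- robot.sleep(seconds).
- planner.inverse_kinematics(position, orientation): joint angles nearest the present ones, or None.
- imaging.snapshot(name): name is "scene" or "top" or "wrist"; returns the picture (480x640x3 uint8, red, green, blue); there is no depth.
- imaging.camera_info(name): a dict with "fx", "fy", "cx", "cy" (pixels), "k1" (the pictures are not rectified: a ray, as slopes to the right and down, at radius r is drawn at 1 + k1 r^2 times it, then the intrinsics apply), "R" (3x3) and "t" (3): a world point X has camera coordinates R X + t. Camera axes: x right, y down, z forward; pixel columns grow to the right and rows downward; lengths in m; the calibration is good to about 2 mm. A picture is of the moment at which its call begins: read the wrist's pose just before it. camera_info takes no time and is no camera call; for the wrist camera it gives the pose at the moment of the call.
A pose or a line that the arm cannot do raises robot.Unreachable and nothing moves.
- job.finish_job(): hands the job in; it is judged then, once.
Readings, each from a call of its own:
- status.current_t(): time.
- status.current_qpos(): joint angles.
- status.current_joint_velocities(): joint speeds.
- status.current_joint_torque(): joint torques, N m.
- status.current_tool_pos(): TCP position.
- status.current_tool_rot(): TCP orientation.
- status.current_ft_force(): force on the tool from outside, world axes, zero at the start.
- status.current_torque(): the same for the moment, N m.
- status.current_opening(): opening from 0.0 (shut) to 1.0 (fully open).
- status.current_finger_force(): force on a finger pad.
Only numpy, scipy, OpenCV 4.12 (cv2) and the standard library are available. Lean on these libraries where they do the work, as an engineer would, in place of code of your own. Each camera call takes 0.05 s, during which the arm holds its last target. There are 200 camera calls.

## Working session

There is one attempt and no reset: what is moved stays moved. The work goes in short steps, each a Python script; the robot and the scene stay as the last script left them, time stands still between calls to the robot, and variables do not carry over. Pictures are saved under pics/ and viewed, at most 10 in all, crops included, and the job is handed in when it is done.

```bash
mkdir -p pics
cat > h.py <<'E'
import numpy as np, cv2
from workcell import robot, claw, planner, imaging, job, status
def ray(ci,u,v):
    K=np.array([[ci['fx'],0,ci['cx']],[0,ci['fy'],ci['cy']],[0,0,1.]])
    p=cv2.undistortPoints(np.array([[[u,v]]],float),K,np.array([ci['k1'],0,0,0.]))[0,0]
    R=np.array(ci['R']);t=np.array(ci['t'])
    return -R.T@t, R.T@np.array([p[0],p[1],1.])
def at_z(ci,u,v,z):
    c,d=ray(ci,u,v); return c+d*(z-c[2])/d[2]
def proj(ci,X):
    x=np.array(ci['R'])@np.array(X)+np.array(ci['t']); a=x[:2]/x[2]; a=a*(1+ci['k1']*(a@a))
    return a*[ci['fx'],ci['fy']]+[ci['cx'],ci['cy']]
E
python3 - <<'E'
from h import *
for n in("scene","top"):
    cv2.imwrite(f'pics/{n}.png',imaging.snapshot(n)[:,:,::-1]); ci=imaging.camera_info(n); print(n,ci)
print(status.current_t(),status.current_tool_rot())
E
```

```text
scene {'fx': 507.27114381592526, 'fy': 507.27114381592526, 'cx': 321.1132641154675, 'cy': 243.00848875399083, 'k1': -0.010784778000194825, 'R': array([[-0.86763227,  0.49715771, -0.00696146],
       [ 0.34650986,  0.59456435, -0.72555093],
       [-0.3565742 , -0.63192361, -0.68813326]]), 't': array([ 0.45442206, -0.0891299 ,  1.41785972])}
top {'fx': 506.49400517316514, 'fy': 506.49400517316514, 'cx': 315.9973070785982, 'cy': 236.48994528599573, 'k1': -0.08536467978123789, 'R': array([[ 0.02165366, -0.99970429,  0.01106588],
       [-0.98505427, -0.02322553, -0.17067118],
       [ 0.17087772, -0.00720483, -0.9852659 ]]), 't': array([-0.00840573,  0.53157911,  1.32207148])}
0.1 [ 9.76243074e-01  2.16677665e-01 -9.83907412e-05 -4.91246090e-04]
```

View pics/scene.png

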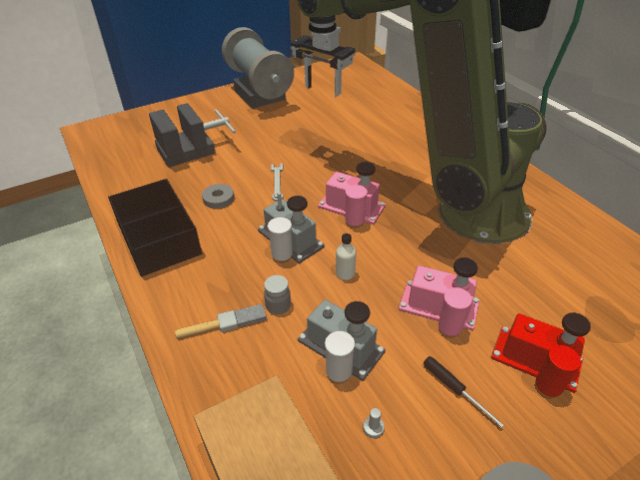

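View pics/top.png

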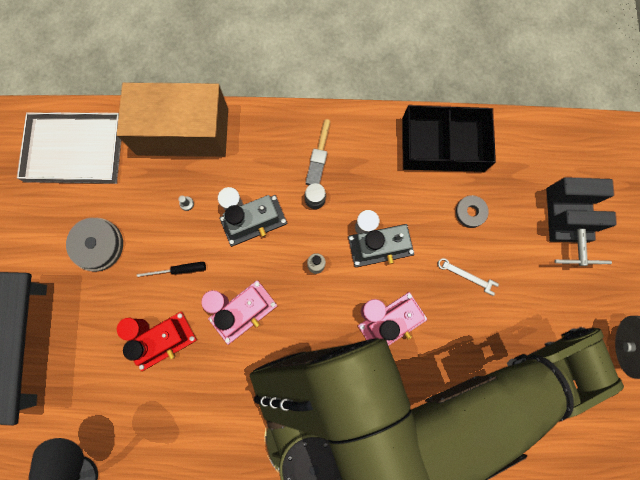

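Two grey candidates (the pink and red ones are excluded): A, with its head at top (234,215) and scene (357,313), and B, with its head at top (375,240) and scene (297,204). I'll enlarge both to compare the pins.

Run:
```python
import cv2,numpy as np
s=cv2.imread('pics/scene.png');t=cv2.imread('pics/top.png')
f=lambda im,u,v:cv2.resize(im[v:v+75,u:u+100],(400,300),interpolation=cv2.INTER_CUBIC)
cv2.imwrite('pics/crop.png',np.vstack([np.hstack([f(s,295,290),f(s,245,190)]),np.hstack([f(t,205,180),f(t,335,200)])]))
```

```text
(no output)
```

View pics/crop.png

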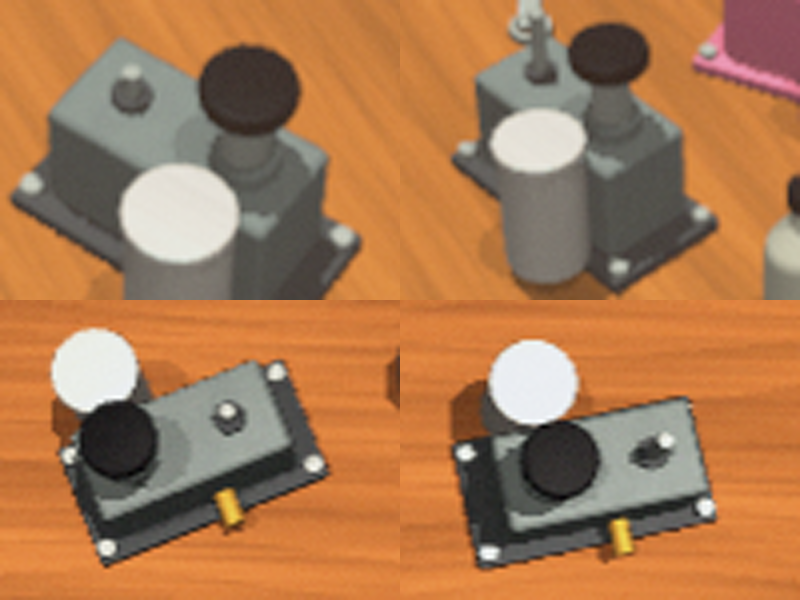

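A's pin is a short stub, with its tip at top crop (228,410) just above the collar. B's pin stands tall, at scene crop (538,30–75). So A is the lubricator to pump. Next I'll measure its head from both cameras.

Run:
```python
from h import *
S=imaging.camera_info('scene');T=imaging.camera_info('top')
def tri(a,b):
    A=[];y=[]
    for ci,p in((S,a),(T,b)):
        c,d=ray(ci,*p);d/=np.linalg.norm(d);P=np.eye(3)-np.outer(d,d);A.append(P);y.append(P@c)
    return np.linalg.lstsq(np.vstack(A),np.hstack(y),rcond=None)[0]
def blob(n,x0,y0,x1,y1):
    im=cv2.imread(f'pics/{n}.png')[y0:y1,x0:x1].max(2); m=(im<62).astype(np.uint8)
    k,_,st,c=cv2.connectedComponentsWithStats(m); i=1+st[1:,4].argmax(); return c[i]+[x0,y0],st[i]
print(blob('top',215,198,255,232),blob('scene',338,295,376,330))
for a,b in(((357.5,310.5),(234.3,214.5)),((327.5,308),(262,207.5))):
    print(tri(a,b))
print(at_z(S,357.5,310.5,.148),at_z(T,234.3,214.5,.148))
pot=at_z(T,205+95/4,180+69/4,.108); print('pot',pot, at_z(S,295+180/4,290+213/4,.108))
# head rim overlay
h=tri((357.5,310.5),(234.3,214.5)); h=at_z(T,234.3,214.5,.146)
print(np.linalg.norm(h[:2]))
q=status.current_tool_rot()
print(planner.inverse_kinematics([h[0],h[1],.2],q))
```

```text
(array([233.21971831, 216.43661972]), array([  6,   7,  23,  27, 355], dtype=int32)) (array([355.78481013, 318.37974684]), array([ 7, 12, 24, 17, 79], dtype=int32))
[0.56525978 0.2131446  0.1416711 ]
[0.59476082 0.14822802 0.09871309]
[0.56704409 0.2184502  0.148     ] [0.56519199 0.21108674 0.148     ]
pot [0.61953064 0.23432442 0.108     ] [0.62022221 0.24248621 0.108     ]
0.6038369545479491
[2.96582955e-01 4.24713047e-01 1.36492867e+00 1.01914038e-03
 1.35207050e+00 1.43033804e+00]
```

Run:
```python
from h import *
claw.grasp(10)
p=np.array(status.current_tool_pos()); robot.movel([p[0],p[1],.26])
q=status.current_tool_rot(); x,y=.566,.213
robot.move_ptp([x,y,.24],q); robot.movel([x,y,.165],v=.1)
print(status.current_t(),status.current_tool_pos(),status.current_ft_force())
hit=robot.movel([x,y,.122],v=.03,guard=25)
print(hit,status.current_tool_pos(),status.current_ft_force(),status.current_t())
robot.movel([x,y,.156],v=.08); robot.sleep(.5)
print(status.current_tool_pos(),status.current_ft_force(),status.current_t())
for n in("scene","top"): cv2.imwrite(f'pics/{n}2.png',imaging.snapshot(n)[:,:,::-1])
s=cv2.imread('pics/scene2.png');t=cv2.imread('pics/top2.png')
f=lambda im,u,v:cv2.resize(im[v:v+75,u:u+100],(400,300),interpolation=cv2.INTER_CUBIC)
cv2.imwrite('pics/crop2.png',np.hstack([f(s,295,280),f(t,205,180)]))
```

```text
5.7 [0.56631744 0.21309566 0.16575725] [0.50379425 0.43918409 0.49502555]
True [0.56624288 0.21306189 0.12854417] [-3.93244781 -1.1924182  11.21502732] 6.8583
[0.56596983 0.21299838 0.1558724 ] [-0.19212513  0.46145952  0.31727812] 7.8583
```

View pics/crop2.png

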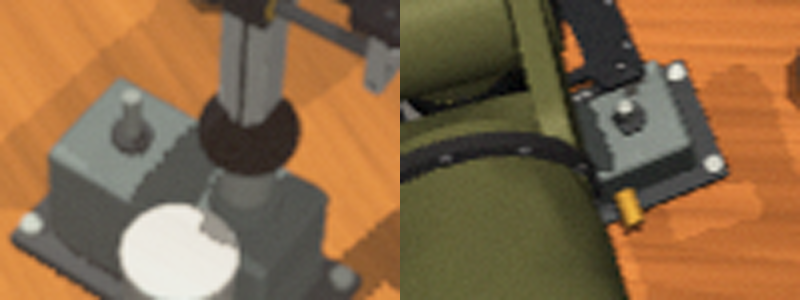

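The fingers are over the head, and the pin tip has risen about 4 px to scene (328,304), so the stroke counted. I'll do four more strokes and check again.

Run:
```python
from h import *
x,y=.566,.213
S=imaging.camera_info('scene')
f=lambda im,u,v:cv2.resize(im[v:v+75,u:u+100],(400,300),interpolation=cv2.INTER_CUBIC)
c=[]
for i in range(4):
    hit=robot.movel([x,y,.122],v=.03,guard=25)
    print(hit,status.current_tool_pos()[2],status.current_ft_force()[2],status.current_t())
    robot.movel([x,y,.156],v=.08); robot.sleep(.5)
    c.append(f(imaging.snapshot('scene')[:,:,::-1],295,270))
cv2.imwrite('pics/crop3.png',np.vstack([np.hstack(c[:2]),np.hstack(c[2:])]))
b=np.array([.5947,.1478])
for z in(.094,.104,.114,.124,.134): print(z,(proj(S,[*b,z])-[295,270])*4)
```

```text
True 0.12857300970851665 10.208615390832316 8.8667
True 0.12857365250243957 10.534420977509331 10.825
True 0.12858362042359187 10.603196090643742 12.775
True 0.12857655775575788 11.11151036218507 14.725
0.094 [126.26879095 156.56100982]
0.104 [126.27770173 144.17235167]
0.114 [126.28671349 131.61817152]
0.124 [126.29582787 118.89516164]
0.134 [126.30504656 105.99992644]
```

View pics/crop3.png

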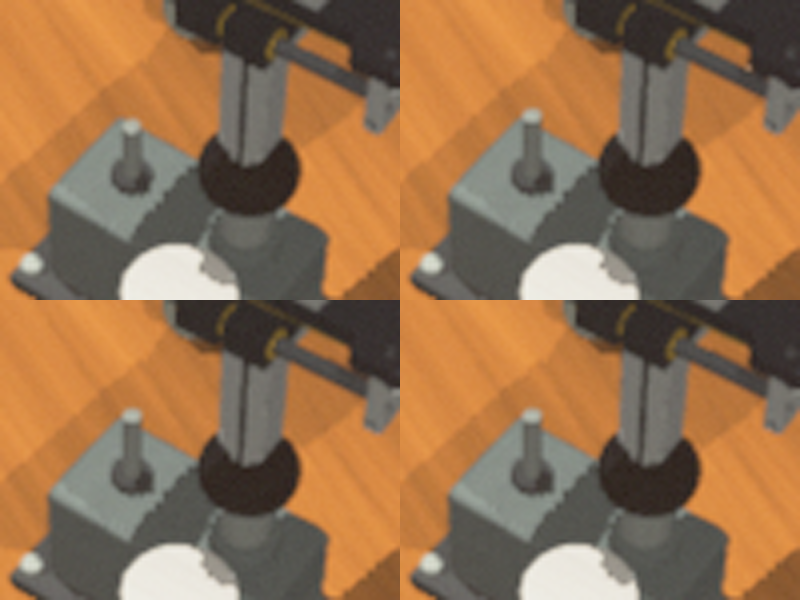

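The pin tip went from crop row 150 at the start to 135, 125, 115, 114 and then 113. The last two strokes changed nothing, and with the −6 mm bias seen on the head the tip reads about 134 mm, so it is fully out. I'll move away and verify.

Run:
```python
from h import *
robot.movel([.566,.213,.26]); robot.movej([-1.201,0.3,1.421,0,1.421,-0.067]); 
print(status.current_t(),status.current_tool_pos())
s,t=[imaging.snapshot(n)[:,:,::-1].copy() for n in("scene","top")]
cv2.imwrite('pics/scene4.png',s)
f=lambda im,u,v:cv2.resize(im[v:v+75,u:u+100],(400,300),interpolation=cv2.INTER_CUBIC)
cv2.imwrite('pics/crop4.png',np.vstack([np.hstack([f(s,295,285),f(s,245,180)]),np.hstack([f(t,205,180),f(t,335,200)])]))
d=np.abs(s.astype(int)-cv2.imread('pics/scene.png')).max(2)>40
k,_,st,c=cv2.connectedComponentsWithStats(d.astype(np.uint8)); print(st[1:][st[1:,4]>15])
```

```text
19.4167 [ 0.23769689 -0.51014828  0.24841488]
[[ 286    0  124   98 3431]
 [ 327  152    6    5   18]
 [ 325  297    6   13   55]]
```

View pics/crop4.png

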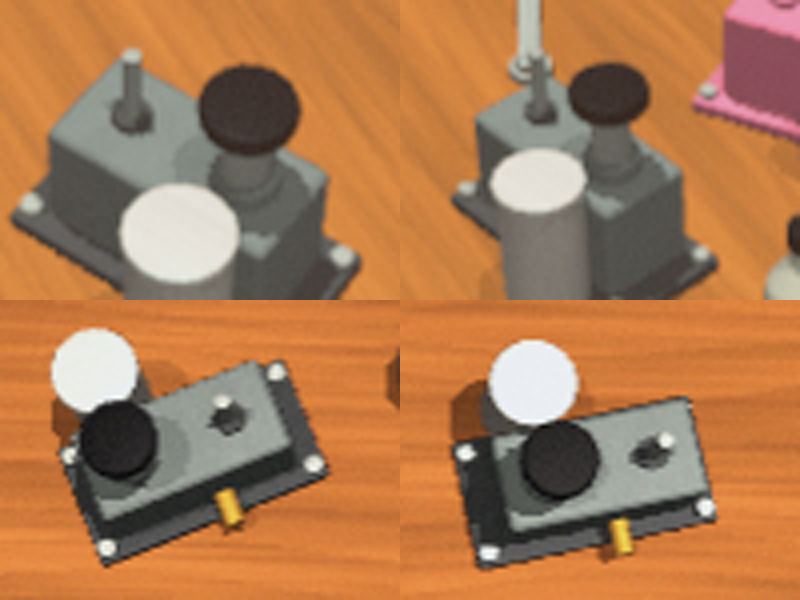

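Run:
```python
from h import *
S=imaging.camera_info('scene');T=imaging.camera_info('top')
def tri(a,b):
    A=[];y=[]
    for ci,p in((S,a),(T,b)):
        c,d=ray(ci,*p);d/=np.linalg.norm(d);P=np.eye(3)-np.outer(d,d);A.append(P);y.append(P@c)
    return np.linalg.lstsq(np.vstack(A),np.hstack(y),rcond=None)[0]
sc=lambda o,u,v:(o[0]+u/4-.4,o[1]+v/4-.4)
print('A tip',tri(sc((295,285),131,56),sc((205,180),222,101)),'A head',tri(sc((295,285),250,105),sc((205,180),118,136)))
print('B tip',tri(sc((245,180),538,56) if 0 else sc((245,180),138,56),sc((335,200),266,140)),'B head',tri(sc((245,180),209,88),sc((335,200),160,157)))
s=cv2.imread('pics/scene4.png')
f=lambda u,v:cv2.resize(s[v:v+30,u:u+20],(400,600),interpolation=cv2.INTER_CUBIC)
cv2.imwrite('pics/crop5.png',np.hstack([f(318,292),f(270,185)]))
```

```text
A tip [0.59507412 0.14965749 0.12989552] A head [0.56709752 0.21384751 0.14259731]
B tip [ 0.5257888  -0.21143357  0.1270799 ] B head [ 0.51080077 -0.1418278   0.14340143]
```

View pics/crop5.png

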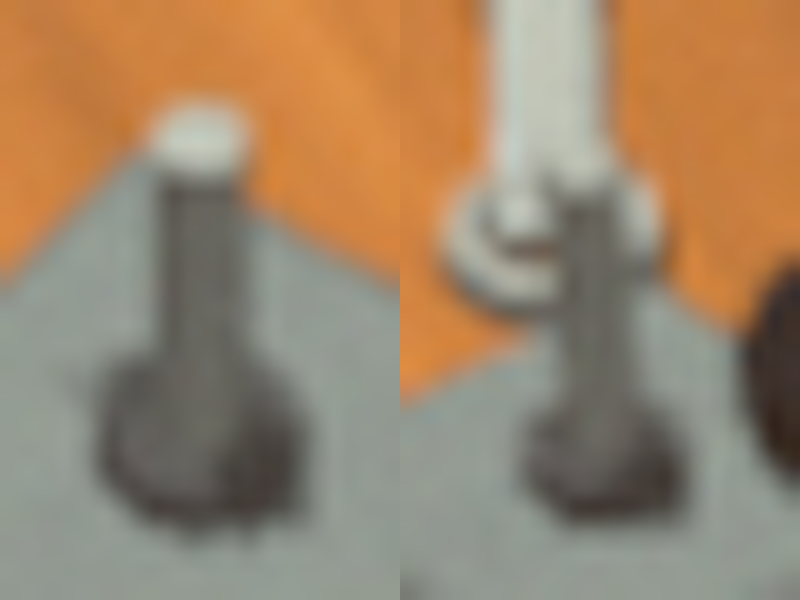

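The pin tip measures 13 mm below the head top (14 mm expected when fully out), it matches the other lubricator's pin, and two further strokes left it unchanged. The image comparison showed no changes beyond the arm, A's pin (325,297) and one small spot at (327,152), so I'm handing in.

```bash
python3 -c "
from h import *
print(status.current_t(), job.finish_job())"
```

```text
the job is handed in; nothing more can be done
19.5167 None
```

I pumped the grey lubricator whose pin was in five times, its pin now measures fully out (the last two strokes added nothing), the arm moved clear, and the job was handed in at 19.5 s.

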